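# Pack and close a centrifuge bucket

### The arm

A 6-joint arm with a two-finger parallel gripper is mounted at the origin on the work surface. World frame = base frame: x ahead of the robot, y to its left, z up, the work surface at z = 0. Lengths are in m, angles in rad, forces in N, time in s.
With the tool pointing down it reaches from about 0.425 to 0.95 m from the base axis. Payload 3.5 kg.
Tool frame: the origin (TCP) lies midway between the tips of the shut fingers; the grasp point (between the pads) lies 19 mm behind it (ctrl.hold_point_z is the distance from the TCP to the grasp point, in m); z points along the fingers, y is the line along which they close (so a half turn about z gives the same grasp; the last joint's range is limited). The gripper opens to 85 mm and grips with 20 to 120 N. Pads are 22 mm wide; open, the fingers measure 114 mm over their backs; the gripper's body (76 mm by 85 mm) begins 54 mm behind the grasp point. The pads swing forward as they close: fully open they stand 13 mm farther back than shut.
Start: joints at [-1.409, 0.286, 1.577, -0, 1.279, -0.15], TCP at [0.207, -0.642, 0.231] pointing down, gripper open.
Joint ranges: [-2.77, 2.77], [-0.9, 2.22], [0.21, 2.48], [-1.53, 4.67], [0.24, 2.81], [-2.84, 2.84]. Speed limits (rad/s): [2.79, 2.79, 3.14, 3.14, 3.14, 3.14].

### API

Orientations are given as a unit quaternion [x, y, z, w].
In Python, from plant import readout, cams, sign_off, ctrl gives the robot as it stands. The module is installed in compiled form; this text tells all that it offers.
- The arm moves only by the tool step_arm, never from a script. Its argument "increments" is a list of rows, each a list of 2 entries, a list of its own where there are three numbers: the shift along the world's x, y, z in mm, then the turn, a rotation vector about the world's x, y, z in rad. In form: [[[x, y, z], [rx, ry, rz]], ...]. A call has 1 to 8 rows; each row shifts and turns the commanded pose from where the row before left it; what a row does not reach is not made up. A row lasts 1/12 s, in which the tool goes at most 41.7 mm and 7.16 degrees, less where a joint would pass 70% of its speed; a pose out of reach is approached as far as the arm can. A call is refused whole if a number of a shift passes 41.7 or a number of a turn 0.125, either way. A call with a gripper value outside its range is refused whole. "fingers" is the opening, from -1 (shut) to 1 (fully open), set as the call begins (left out, the last holds). The fingers move at their own pace and stop on an object; "grip_force" is the grip in N (left out, the last holds). Time passes only in rows, so rows that do not move let the fingers close. It gives the time, the measured TCP pose, the force, the opening and the grip force at its end, in the units of the state.
- readout.get_state(): the state, without advancing time (a new reading comes with each control period).
- cams.read_camera(name): name is "side" or "top"; returns the picture (384x512x3 uint8, red, green, blue); there is no depth.
- cams.get_calibration(name): a dict with "fx", "fy", "cx", "cy" (pixels), "eye" and "rotation" of the camera in the world. Camera axes: x right, y up, looking along -z (the intrinsics and any distortion apply to the point x, -y, -z); pixel columns grow to the right and rows downward; lengths in m; the calibration is good to about 2 mm. A picture is of the moment at which its call begins. get_calibration takes no time and is no camera call.
- sign_off(): hands the job in; it is judged then, once.
The state is a dict: "time": time; "qpos": joint angles; "dq": joint speeds; "joint_efforts": joint torques, N m; "eef_pos": TCP position; "tcp_rot": TCP orientation; "contact_force": force on the tool from outside, world axes, zero at the start; "wrist_torque": the same for the moment, N m; "opening": opening from 0.0 (shut) to 1.0 (fully open); "finger_force": force on a finger pad.
Only numpy, scipy, OpenCV 4.12 (cv2) and the standard library are available. Lean on these libraries where they do the work, as an engineer would, in place of code of your own. Each camera call takes 0.05 s, during which the arm holds its last target. There are 200 camera calls.

### The job

Pack the blue centrifuge bucket for a spin, in this order: first the black rubber cushion flat on its floor, then the white adapter upright on the cushion, then the short yellow-capped bottle fully down in the adapter's bore, and last the clear domed lid, seated all the way round on the bucket's rim. Keep the bottle upright throughout, and leave the red spare bucket and the tall blue-capped bottle where they stand.

Things in the scene. Friction and masses are not known exactly. Their poses are not given: they have to be found in the camera images.
- bucket: The blue open round bucket standing on the bench; it cannot move. Outer diameter 104 mm, inner diameter 96 mm, height 60 mm, inner floor 6 mm above its underside; two small trunnion pads on the outer wall, one at its +y and one at its -y, reach 59 mm from the axis, 14 to 46 mm up. Origin: centre of its underside, z up.
- cushion: Black rubber disc (stiff), diameter 80 mm, 10 mm thick, with an upright pull tab on its centre, 12 mm (its x) by 24 mm (its y), from 10 to 34 mm above the underside. Origin: centre of the underside, z up. About 120 g. Seated: its underside on the bucket's floor.
- adapter: White stepped adapter, 75 mm tall, 180 g. Lower body 80 mm diameter to 38 mm height; above it a collar 60 mm in diameter, 38 to 75 mm up, with an open bore 50 mm wide, its floor 38 mm above the underside. The underside is hollow (66 mm wide, 30 mm deep) to go over the cushion's tab and stand on its disc; the collar then stands 31 mm above the bucket's rim. Origin: centre of underside, z up.
- bottle: Short closed white bottle with a yellow cap: body diameter 38 mm up to 42 mm height, cap also 38 mm in diameter from 48 to 68 mm height (the top). Origin: centre of the underside, z up. About 90 g. Seated: its underside on the floor of the adapter's bore; it then stands 31 mm out of the adapter.
- lid: Clear domed lid, grey flange, orange bar handle, 150 g. Flange 122 mm diameter, 12 mm high; its skirt (116 mm inside) hangs round the rim; sealing face, which rests on the rim, 8 mm above the underside. Dome 100 mm wide, roof 82 mm up (inside 78). Handle 14 mm thick (lid's x), 60 mm long (lid's y), 82 to 106 mm up. Origin: centre of skirt's underside, z up. Any yaw is right.
- spare_bucket: Red bucket of the blue one's size (104 mm in diameter, 60 mm high), loose, 0.9 kg; to be left alone. Origin: centre of its underside.
- tall_bottle: White bottle with a blue cap, 38 mm in diameter, 105 mm tall, too tall for the lid to close over; to be left alone. Origin: centre of its underside.
There are look-alikes about, which are no part of the job. Leave any pink look-alike of the bottle alone.

How it is judged:
On the way, in this order (a step that is already met when the one before it is completed fails the run):
1. the cushion lies flat on the blue bucket's floor (z of cushion in the frame of bucket between 0.002 and 0.01 m and horizontal distance between cushion and bucket below 0.012 m and angle between cushion's own z axis and vertical below 0.09 rad), for 0.2 s.
2. the adapter stands on the cushion in the bucket (all of step 1 and z of adapter in the frame of bucket between 0.012 and 0.02 m and horizontal distance between adapter and bucket below 0.012 m and angle between adapter's own z axis and vertical below 0.09 rad), for 0.2 s.
3. the yellow-capped bottle stands fully down in the adapter's bore (all of step 2 and z of bottle in the frame of bucket between 0.05 and 0.058 m and horizontal distance between bottle and adapter below 0.009 m and angle between bottle's own z axis and vertical below 0.09 rad), for 0.2 s.
4. the lid sits flat on the bucket's rim (all of step 3 and z of lid in the frame of bucket between 0.048 and 0.056 m and horizontal distance between lid and bucket below 0.009 m and angle between lid's own z axis and vertical below 0.09 rad), for 0.2 s.
At the end, for the whole second after the job is handed in: Undersides above the blue bucket's underside: cushion 6, adapter 16, bottle 54, lid 52 mm, each within 4 mm, tilt below 0.09 rad; cushion and adapter within 12 mm, lid within 9 mm of the bucket's axis, bottle within 9 mm of the adapter's; released, at rest (below 0.02 m/s) (all of step 4 and linear speed of each of cushion, adapter, bottle, lid below 0.02 m/s); the robot touches nothing.
It fails at once if the bottle is tipped by more than 0.6 rad (angle between bottle's own z axis and vertical above 0.6 rad).
It fails at once if the spare bucket is moved by more than 25 mm (distance of spare_bucket from where it was at the start of the episode above 0.025 m).
It fails at once if the tall bottle is moved by more than 25 mm (distance of tall_bottle from where it was at the start of the episode above 0.025 m).
It also fails if it takes over 128 s, if anything falls off the work surface, if the arm or the gripper's body presses on something with over 40 N, if the wrist force passes 120 N, or if a joint passes its speed limit or range.

## Working session

There is one attempt and no reset: what is moved stays moved. The work goes in short steps, Python scripts to look and compute and a tool call to move; the robot and the scene stay as the last step left them, time stands still between calls to the robot, and variables do not carry over. Pictures are saved under pics/ and viewed, at most 14 in all, crops included, and the job is handed in when it is done.

Besides the shell and the picture viewer there is one more tool, called after "Emit:" as name(argument=value, ...) on one line, values as JSON. step_arm: Moves the arm, as the interface text tells. Its arguments: {"type":"object","properties":{"increments":{"type":"array","items":{"type":"array"}},"fingers":{"type":"number"},"grip_force":{"type":"number"}},"required":["increments"]}

```bash
mkdir -p pics; python3 - <<'E'
from plant import readout,cams,ctrl
import cv2
for n in("top","side"):
    cv2.imwrite(f"pics/{n}0.png",cams.read_camera(n)[:,:,::-1]); print(cams.get_calibration(n))
print(readout.get_state(),ctrl.hold_point_z)
E
```

```text
{'fx': 477.430160633933, 'fy': 477.430160633933, 'cx': 250.10228362440142, 'cy': 183.24686684587823, 'eye': array([0.41279927, 0.00201985, 1.08823087]), 'rotation': array([-0.0708187 ,  0.04654399,  0.70816089, -0.70094688])}
{'fx': 380.87284979050924, 'fy': 380.87284979050924, 'cx': 252.801763727462, 'cy': 195.78365200862464, 'eye': array([ 0.44748637, -0.73871308,  0.72948807]), 'rotation': array([ 0.41399434, -0.03055136, -0.08240861,  0.90602655])}
{'time': 0.1, 'qpos': array([-1.40897398e+00,  2.87103629e-01,  1.57805775e+00,  1.72175129e-05,
        1.27859811e+00, -1.49964550e-01]), 'dq': array([ 0.0003209 , -0.00164315, -0.005832  , -0.00078157, -0.00113317,
        0.0005034 ]), 'joint_efforts': array([ 7.10428121e-04, -4.07294333e+01, -2.93698937e+01, -1.48827949e-04,
        3.39374616e-03,  6.61359010e-06]), 'eef_pos': array([ 0.20701941, -0.64183571,  0.23005309]), 'tcp_rot': array([ 9.87873012e-01,  1.55260227e-01,  1.81759052e-06, -1.08344617e-03]), 'contact_force': array([-0.00925294,  1.1053472 ,  0.38440382]), 'wrist_torque': array([-0.02478363,  0.02329628,  0.05229355]), 'finger_force': 0.0, 'opening': 0.9970363985552385} 0.0187
```

View pics/top0.png

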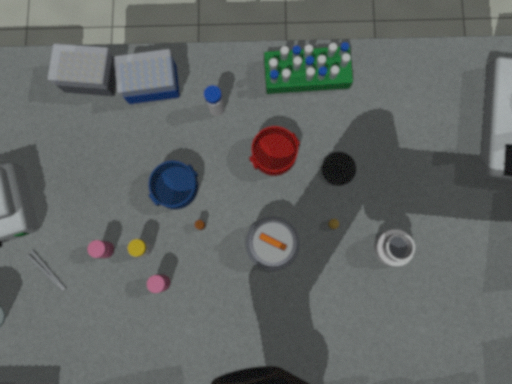

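View pics/side0.png

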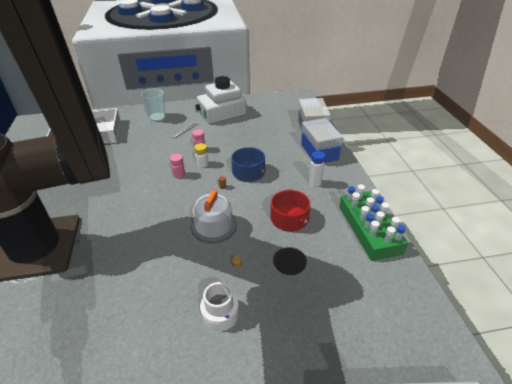

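The top view shows the blue bucket (173,184), red spare (275,150), cushion (338,168), adapter (396,247), lid (272,243) and blue-capped bottle (213,97). The yellow cap is at (137,247), with pink look-alikes at (99,249) and (157,284). In the side view the yellow one is at (201,152), between the pinks (198,138) and (177,165). The yellow cap fits the description, and I'll confirm it in an enlarged crop.

```bash
cat > h.py <<'E'
from plant import cams,readout
import numpy as np,cv2
from scipy.spatial.transform import Rotation as R
def cal(n):
    c=cams.get_calibration(n); return c,R.from_quat(c['rotation']).as_matrix()
def pt(n,u,v,z):
    c,M=cal(n); d=M@np.array([(u-c['cx'])/c['fx'],-(v-c['cy'])/c['fy'],-1]); return c['eye']+d*(z-c['eye'][2])/d[2]
def px(n,P):
    c,M=cal(n); p=(np.atleast_2d(P)-c['eye'])@M; return np.c_[c['cx']-c['fx']*p[:,0]/p[:,2],c['cy']+c['fy']*p[:,1]/p[:,2]]
def circ(x,y,z,r):
    t=np.linspace(0,2*np.pi,60); return np.c_[x+r*np.cos(t),y+r*np.sin(t),0*t+z]
def show(n,im,circs,box,k,out):
    u0,v0,u1,v1=box; I=cv2.resize(im[v0:v1,u0:u1,::-1],None,fx=k,fy=k,interpolation=cv2.INTER_CUBIC)
    for c in circs:
        q=(px(n,circ(*c))-[u0,v0]+.5)*k
        cv2.polylines(I,[np.int32(q*8)],True,(0,255,0),1,cv2.LINE_AA,3)
    cv2.imwrite(out,I)
E
python3 - <<'E'
from h import *
T=cv2.imread('pics/top0.png')[:,:,::-1];S=cv2.imread('pics/side0.png')[:,:,::-1]
est=dict(bucket=(173,184,.05),cushion=(338,168,.005),adapter=(397,247,.06),lid=(272,243,.04),bottle=(137,247,.068),red=(275,150,.04),tall=(213,94,.105))
for k,(u,v,z) in est.items(): print(k,pt('top',u,v,z).round(3))
for k,(u,v,z) in dict(bucket=(249,158,.06),cushion=(290,260,.01),bottle=(201,148,.068),adapter=(218,293,.075)).items(): print(k,pt('side',u,v,z).round(3))
show('top',T,[],(85,135,425,300),2.3,'pics/topc.png')
E
```

```text
bucket [0.588 0.208 0.05 ]
cushion [ 0.628 -0.164  0.005]
adapter [ 0.445 -0.273  0.06 ]
lid [ 0.456 -0.009  0.04 ]
bottle [0.449 0.28  0.068]
red [ 0.664 -0.019  0.04 ]
tall [0.775 0.114 0.105]
bucket [0.593 0.197 0.06 ]
cushion [ 0.63 -0.17  0.01]
bottle [0.454 0.267 0.068]
adapter [ 0.449 -0.278  0.075]
```

View pics/topc.png

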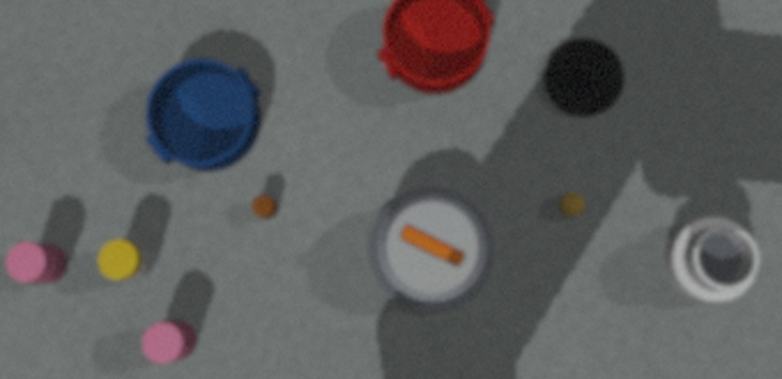

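The crop confirms one yellow cap at crop (118,259), with pink caps on either side at (27,262) and (167,342), so the yellow one is the target. The lid's handle runs from crop (405,234) to (458,257). Next I'll refine the fits and look for the cushion's tab.

```bash
cat > tiles.py <<'E'
from h import *
def tile(n,im,circs,c,w,h,k,gain=1):
    u0,v0=int(c[0]-w/2),int(c[1]-h/2)
    crop=im[max(v0,0):v0+h,max(u0,0):u0+w]
    I=np.clip(crop.astype(float)*gain,0,255).astype(np.uint8)
    show(n,np.zeros_like(im)+0 if False else _put(im,I,u0,v0),circs,(u0,v0,u0+w,v0+h),k,'/tmp/t.png'); return cv2.imread('/tmp/t.png')
def _put(im,I,u0,v0):
    o=im.copy(); o[v0:v0+I.shape[0],u0:u0+I.shape[1]]=I; return o
E
python3 - <<'E'
from tiles import *
T=cv2.imread('pics/top0.png')[:,:,::-1];S=cv2.imread('pics/side0.png')[:,:,::-1]
def blob(im,f,box):
    u0,v0,u1,v1=box; a=im[v0:v1,u0:u1].astype(int); m=f(a[...,0],a[...,1],a[...,2]).astype(np.uint8)
    n,l,s,c=cv2.connectedComponentsWithStats(m); i=1+s[1:,4].argmax(); return c[i]+[u0,v0],s[i][[2,3,4]]
yel=lambda r,g,b:(r-b>60)&(g-b>40)
blk=lambda r,g,b:(r+g+b<75)
org=lambda r,g,b:(r-b>70)&(r-g>40)
for nm,f,n,box in[('yel',yel,'top',(120,230,152,265)),('yel',yel,'side',(188,138,215,160)),('blk',blk,'top',(315,145,362,192)),('blk',blk,'side',(265,240,315,280)),('org',org,'top',(245,220,300,265)),('org',org,'side',(195,180,225,215))]:
    c,s=blob(T if n=='top' else S,f,box); print(nm,n,c.round(1),s)
c1=[(.588,.205,.06,.052),(.588,.205,.06,.048)];c2=[(.628,-.166,.01,.04)];c3=[(.446,-.274,.075,.03),(.446,-.274,.038,.04)];c4=[(.456,-.009,.012,.061),(.456,-.009,.0,.061)];c5=[(.449,.277,.068,.019),(.449,.277,0,.019)]
W=64;H=64;k=4
rows=[]
for n,im,cs in(('top',T,[(173,184),(338,168),(397,247)]),('side',S,[(249,162),(290,258),(219,305)])):
    rows.append(np.hstack([tile(n,im,c,p,W,H,k,g) for c,p,g in zip([c1,c2,c3],cs,[1.3,4,.9])]))
cv2.imwrite('pics/t1.png',np.vstack(rows))
rows=[]
for n,im,cs in(('top',T,[(272,243),(137,247)]),('side',S,[(213,215),(201,155)])):
    rows.append(np.hstack([tile(n,im,c,p,W,H,k,g) for c,p,g in zip([c4,c5],cs,[1.,1.])]))
cv2.imwrite('pics/t2.png',np.vstack(rows))
E
```

```text
yel top [136.2 247.4] [ 18  18 249]
yel side [200.  148.2] [ 13  12 119]
blk top [338.2 168.4] [ 32  31 551]Traceback (most recent call last):
  File "<stdin>", line 10, in <module>
  File "<stdin>", line 5, in blob
ValueError: attempt to get argmax of an empty sequence
```

```bash
cat > run1.py <<'E'
from tiles import *
T=cv2.imread('pics/top0.png')[:,:,::-1];S=cv2.imread('pics/side0.png')[:,:,::-1]
print('blk side px',S[250:272:3,290].tolist())
c1=[(.588,.205,.06,.052),(.588,.205,.06,.048)];c2=[(.628,-.166,.01,.04)];c3=[(.446,-.274,.075,.03),(.446,-.274,.038,.04)];c4=[(.456,-.009,.012,.061),(.456,-.009,.0,.061)];c5=[(.449,.277,.068,.019),(.449,.277,0,.019)]
W=64;H=64;k=4
for cc,pt_,ps,g,o in(([c1,c2,c3],[(173,184),(338,168),(397,247)],[(249,162),(290,258),(219,305)],[1.3,4,.9],'t1'),([c4,c5],[(272,243),(137,247)],[(213,215),(201,155)],[1,1],'t2')):
    rows=[np.hstack([tile(n,im,c,p,W,H,k,q) for c,p,q in zip(cc,cs,g)]) for n,im,cs in(('top',T,pt_),('side',S,ps))]
    cv2.imwrite(f'pics/{o}.png',np.vstack(rows))
E
python3 run1.py
```

```text
blk side px [[31, 31, 30], [33, 33, 32], [31, 32, 30], [31, 30, 30], [30, 32, 30], [31, 30, 31], [30, 30, 30], [31, 32, 31]]
```

View pics/t1.png

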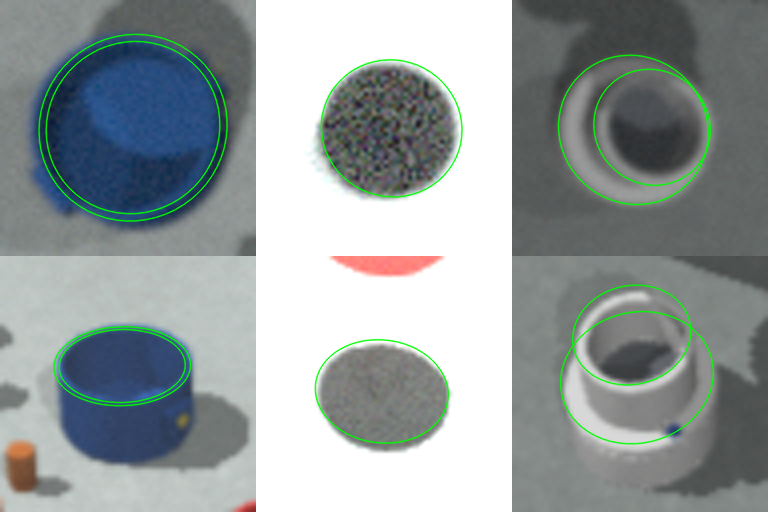

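View pics/t2.png

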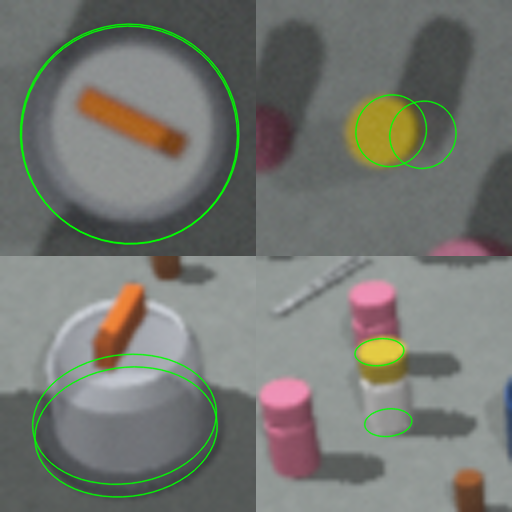

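In the tiles, the bucket, cushion, adapter, lid and bottle circles match to about 1 px (2–3 mm). The lid and adapter both stand upright. The tab can't be seen black on black at single-frame noise, so I'll average frames and stretch the contrast.

```bash
python3 - <<'E'
from h import *
out=[]
for n,p,k in(('top',(338,168),8),('side',(290,258),8)):
    a=np.mean([cams.read_camera(n).astype(float) for _ in range(16)],0)
    np.save(f'/tmp/{n}.npy',a)
    c=a[p[1]-24:p[1]+24,p[0]-24:p[0]+24].mean(2)
    core=c[14:34,14:34]; lo,hi=np.percentile(core,[0,100]); print(lo,hi)
    c=np.clip((c-lo+1)/(hi-lo+2)*255,0,255).astype(np.uint8)
    out.append(cv2.resize(c,None,fx=k,fy=k,interpolation=cv2.INTER_CUBIC))
cv2.imwrite('pics/tab.png',np.hstack(out))
E
```

```text
14.041666666666666 25.145833333333332
28.291666666666668 141.20833333333334
```

View pics/tab.png

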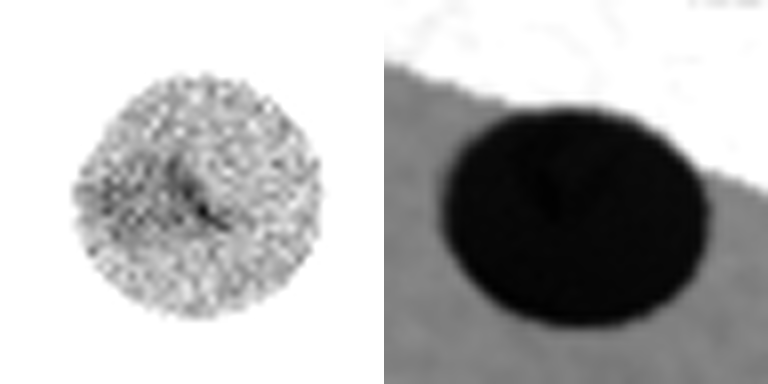

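The top crop shows a dark line about 24 mm long from (170,165) to (228,228), which is the tab's long face on the lower-left side. I'll smooth both views to confirm.

```bash
python3 - <<'E'
from h import *
out=[]
for n,p,k in(('top',(338,168),8),('side',(290,258),8)):
    a=np.load(f'/tmp/{n}.npy').mean(2); a=cv2.GaussianBlur(a,(0,0),.8)
    c=a[p[1]-24:p[1]+24,p[0]-24:p[0]+24]
    core=c[18:32,14:32]; lo,hi=np.percentile(core,[0,100])
    c=np.clip((c-lo)/(hi-lo)*220,0,255).astype(np.uint8)
    out.append(cv2.resize(c,None,fx=k,fy=k,interpolation=cv2.INTER_CUBIC))
cv2.imwrite('pics/tab2.png',np.hstack(out))
A=pt('top',314+170/8,144+165/8,.02);B=pt('top',314+228/8,144+228/8,.02)
print(A,B,np.linalg.norm(A-B),np.degrees(np.arctan2(*(A-B)[1::-1])))
H=[pt('top',272-32+u/4,243-32+v/4,.106) for u,v in((84,98),(176,144))]
print('handle',H,np.degrees(np.arctan2(*(H[0]-H[1])[1::-1])), np.linalg.norm(H[0]-H[1]))
E
```

```text
[ 0.63254098 -0.15557352  0.02      ] [ 0.61412207 -0.17121884  0.02      ] 0.02416676041707801 40.3451073387836
handle [array([0.46897599, 0.01372648, 0.106     ]), array([ 0.44522117, -0.03284582,  0.106     ])] 62.97554469996041 0.052280690677484816
```

View pics/tab2.png

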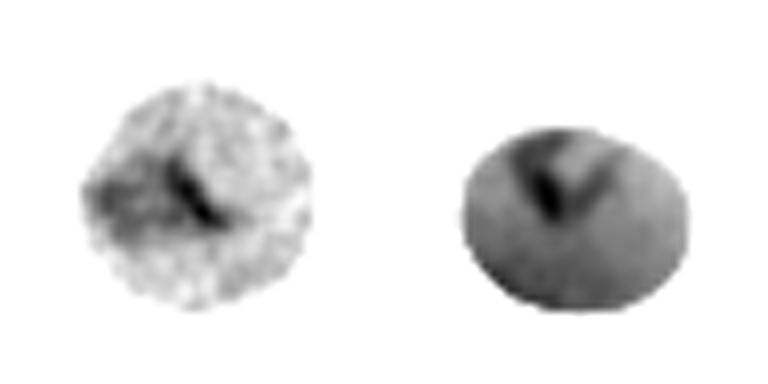

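```bash
python3 - <<'E'
from h import *
I=cv2.imread('pics/tab2.png')
for j,(n,p) in enumerate((('top',(338,168)),('side',(290,258)))):
    a=np.radians(40);c=np.array([.627,-.166]);
    e=np.array([np.cos(a),np.sin(a)]);f=np.array([-e[1],e[0]])
    for z in(.010,.034):
        P=[np.r_[c+sx*.012*e+sy*.006*f,z] for sx,sy in((1,1),(1,-1),(-1,-1),(-1,1))]
        q=(px(n,P)-np.array(p)+24+.5)*8+[384*j,0]
        cv2.polylines(I,[np.int32(q)],True,(0,0,255) if z<.02 else (0,200,0),1)
cv2.imwrite('pics/tab3.png',I)
E
```

```text
(no output)
```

View pics/tab3.png

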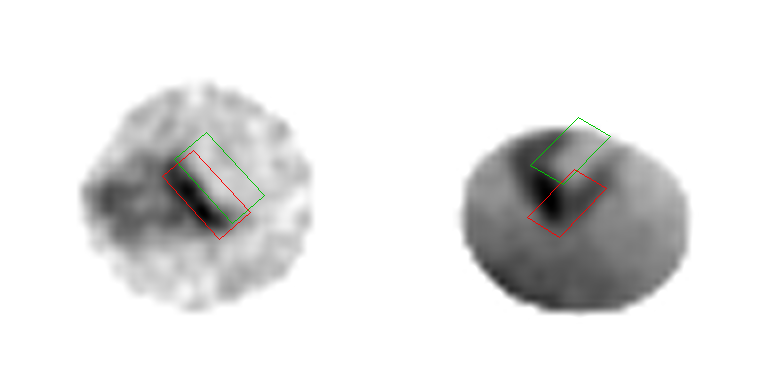

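The tab model at yaw 40° fits both views at (0.628,-0.165). The tool's closing axis is at -72° and has to be at -50°, a turn of +0.384 rad.

Emit:
step_arm(increments=[[[26,30,0],[0,0,0.048]],[[26,30,0],[0,0,0.048]],[[26,30,0],[0,0,0.048]],[[26,30,0],[0,0,0.048]],[[26,30,0],[0,0,0.048]],[[26,30,0],[0,0,0.048]],[[26,30,0],[0,0,0.048]],[[26,30,0],[0,0,0.048]]], fingers=0.0, grip_force=40)

```text
time: 2.37
eef_pos: [0.4161, -0.4008, 0.2316]
tcp_rot: [0.94, 0.342, 0.0, 0.0]
contact_force: [0.4, -0.6, -0.3]
opening: 0.501
finger_force: 0.0
```

Emit:
step_arm(increments=[[[26,30,0],[0,0,0]],[[26,30,0],[0,0,0]],[[26,30,0],[0,0,0]],[[26,30,-20],[0,0,0]],[[26,30,-25],[0,0,0]],[[26,30,-25],[0,0,0]],[[26,28,-25],[0,0,0]],[[0,0,0],[0,0,0]]])

```text
time: 3.03
eef_pos: [0.5874, -0.1994, 0.1394]
tcp_rot: [0.939, 0.343, -0.002, -0.004]
contact_force: [-1.9, 0.4, -1.7]
opening: 0.5
finger_force: 0.0
```

Emit:
step_arm(increments=[[[20,17,-15],[0,0,0]],[[20,17,-20],[0,0,0]],[[0,0,-20],[0,0,0]],[[0,0,0],[0,0,0]],[[0,0,0],[0,0,0]]])

```text
time: 3.45
eef_pos: [0.6263, -0.1712, 0.0891]
tcp_rot: [0.94, 0.341, -0.001, -0.001]
contact_force: [0.5, -0.2, 0.3]
opening: 0.499
finger_force: 0.0
```

```bash
python3 - <<'E'
from tiles import *
T=cams.read_camera('top');S=cams.read_camera('side')
s=readout.get_state();e=s['eef_pos'];print(e)
q=px('side',e);print(q,px('top',e))
cs=[(.628,-.166,.01,.04),(e[0],e[1],e[2],.004)]
cv2.imwrite('pics/a1.png',np.hstack([tile('top',T,cs,(338,168),100,100,4),tile('side',S,cs,(290,240),100,100,4)]))
E
```

```text
[ 0.62775573 -0.17246863  0.09189397]
[[291.15649496 237.62659575]] [[348.12196598 159.81453193]]
```

View pics/a1.png

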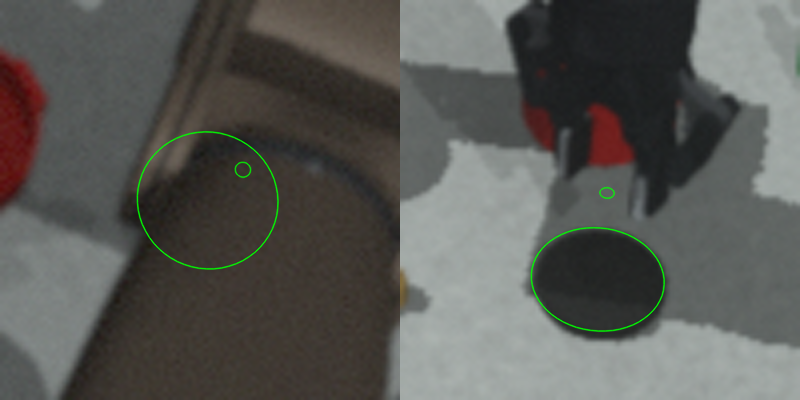

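The fingertips at (568,178) and (643,216) in the side tile straddle the projected TCP, so the side calibration agrees. I'll shift +6 mm in y and descend.

Emit:
step_arm(increments=[[[0,6,-15],[0,0,0]],[[0,0,-20],[0,0,0]],[[0,0,-20],[0,0,0]],[[0,0,-12],[0,0,0]],[[0,0,-5],[0,0,0]],[[0,0,0],[0,0,0]],[[0,0,0],[0,0,0]]])

```text
time: 4.13
eef_pos: [0.628, -0.1661, 0.0196]
tcp_rot: [0.94, 0.341, 0.001, 0.001]
contact_force: [-0.1, -0.3, -0.1]
opening: 0.503
finger_force: 0.0
```

Emit:
step_arm(increments=[[[0,0,0],[0,0,0]]])

```text
time: 4.22
eef_pos: [0.6285, -0.1662, 0.0202]
tcp_rot: [0.94, 0.341, 0.001, 0.001]
contact_force: [0.5, 0.4, 0.3]
opening: 0.499
finger_force: 0.0
```

Emit:
step_arm(increments=[[[0,0,-5],[0,0,0]],[[0,0,0],[0,0,0]]])

```text
time: 4.38
eef_pos: [0.6276, -0.1656, 0.0136]
tcp_rot: [0.94, 0.341, 0.0, 0.0]
contact_force: [-0.7, 0.0, -0.1]
opening: 0.506
finger_force: 0.0
```

Emit:
step_arm(increments=[[[0,0,0],[0,0,0]],[[0,0,0],[0,0,0]],[[0,0,0],[0,0,0]],[[0,0,0],[0,0,0]],[[0,0,0],[0,0,0]],[[0,0,0],[0,0,0]]], fingers=-1, grip_force=50)

```text
time: 4.88
eef_pos: [0.6277, -0.1656, 0.0137]
tcp_rot: [0.94, 0.341, 0.0, 0.0]
contact_force: [0.5, -0.4, 1.3]
opening: 0.125
finger_force: 51.4
```

Emit:
step_arm(increments=[[[0,0,10],[0,0,0]],[[0,0,25],[0,0,0]],[[0,0,35],[0,0,0]],[[0,0,35],[0,0,0]],[[0,0,30],[0,0,0]],[[-3,20,5],[0,0,0]],[[-3,30,0],[0,0,0]],[[-3,30,0],[0,0,0]]])

```text
time: 5.55
eef_pos: [0.6184, -0.0854, 0.155]
tcp_rot: [0.94, 0.34, 0.001, 0.001]
contact_force: [-0.1, 1.1, -2.7]
opening: 0.13
finger_force: 51.1
```

Emit:
step_arm(increments=[[[-4,32,0],[0,0,0]],[[-4,32,0],[0,0,0]],[[-4,32,0],[0,0,0]],[[-4,32,0],[0,0,0]],[[-4,32,0],[0,0,0]],[[-4,32,0],[0,0,0]],[[-4,32,0],[0,0,0]],[[-4,32,0],[0,0,0]]])

```text
time: 6.22
eef_pos: [0.5853, 0.172, 0.1533]
tcp_rot: [0.94, 0.341, -0.001, -0.0]
contact_force: [-0.4, 0.5, -0.6]
opening: 0.127
finger_force: 51.1
```

Emit:
step_arm(increments=[[[0,20,0],[0,0,0]],[[0,10,0],[0,0,0]],[[0,0,0],[0,0,0]],[[0,0,0],[0,0,0]],[[0,0,0],[0,0,0]]])

```text
time: 6.63
eef_pos: [0.5864, 0.1993, 0.1532]
tcp_rot: [0.94, 0.34, -0.0, 0.0]
contact_force: [1.7, 0.4, -1.3]
opening: 0.127
finger_force: 51.0
```

Emit:
step_arm(increments=[[[0,3,-20],[0,0,0]],[[0,2,-20],[0,0,0]],[[0,0,-15],[0,0,0]],[[0,0,0],[0,0,0]],[[0,0,0],[0,0,0]]])

```text
time: 7.05
eef_pos: [0.5859, 0.204, 0.0974]
tcp_rot: [0.94, 0.34, -0.001, -0.0]
contact_force: [0.6, 0.4, -1.6]
opening: 0.127
finger_force: 51.0
```

```bash
python3 - <<'E'
from tiles import *
T=cams.read_camera('top');S=cams.read_camera('side')
E=[]
for i in range(6): E.append(readout.get_state()['eef_pos']); cams.read_camera('side')
e=np.mean(E,0);print(e,np.std(E,0))
cs=[(.587,.204,.06,.052),(e[0],e[1],e[2]-.014,.04)]
cv2.imwrite('pics/a2.png',np.hstack([tile('top',T,cs,(173,184),80,80,5),tile('side',S,cs,(249,155),80,80,5)]))
E
```

```text
[0.58744606 0.20524023 0.09991396] [0.00021342 0.00026151 0.00022377]
```

View pics/a2.png

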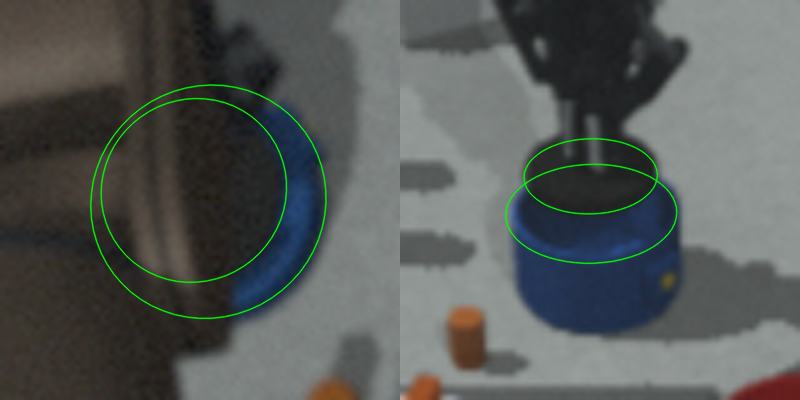

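Both circles follow the disc. In the side tile the bucket rim (512–682) sits about 1 px right of my circle, so the bucket is at about (0.589,0.205). I'll nudge +x and descend.

Emit:
step_arm(increments=[[[2,0,-10],[0,0,0]],[[0,0,-20],[0,0,0]],[[0,0,-20],[0,0,0]],[[0,0,-15],[0,0,0]],[[0,0,-8],[0,0,0]],[[0,0,0],[0,0,0]],[[0,0,0],[0,0,0]],[[0,0,0],[0,0,0]]])

```text
time: 8.12
eef_pos: [0.5893, 0.2058, 0.0264]
tcp_rot: [0.94, 0.341, 0.001, 0.0]
contact_force: [0.2, 0.5, -1.7]
opening: 0.128
finger_force: 51.0
```

Emit:
step_arm(increments=[[[0,0,-4],[0,0,0]],[[0,0,0],[0,0,0]],[[0,0,0],[0,0,0]]])

```text
time: 8.37
eef_pos: [0.5886, 0.2056, 0.0219]
tcp_rot: [0.94, 0.341, 0.0, 0.0]
contact_force: [-0.7, 0.1, -0.7]
opening: 0.129
finger_force: 51.0
```

Emit:
step_arm(increments=[[[0,0,-2],[0,0,0]],[[0,0,0],[0,0,0]],[[0,0,0],[0,0,0]]])

```text
time: 8.62
eef_pos: [0.5888, 0.2056, 0.0197]
tcp_rot: [0.94, 0.341, 0.001, 0.0]
contact_force: [1.3, 0.8, -0.2]
opening: 0.126
finger_force: 51.2
```

Emit:
step_arm(increments=[[[0,0,0],[0,0,0]],[[0,0,0],[0,0,0]],[[0,0,0],[0,0,0]],[[0,0,0],[0,0,0]]], fingers=-0.4)

```text
time: 8.95
eef_pos: [0.5885, 0.2056, 0.0195]
tcp_rot: [0.94, 0.341, 0.0, 0.0]
contact_force: [-0.1, -0.4, -0.5]
opening: 0.302
finger_force: 0.0
```

Emit:
step_arm(increments=[[[0,0,10],[0,0,0]],[[0,0,25],[0,0,0]],[[0,0,35],[0,0,0]],[[0,0,40],[0,0,0]],[[0,0,40],[0,0,0]],[[0,0,40],[0,0,0]],[[0,0,10],[0,0,0]]])

```text
time: 9.53
eef_pos: [0.5919, 0.2063, 0.2295]
tcp_rot: [0.94, 0.341, 0.007, 0.001]
contact_force: [0.7, -0.3, 2.0]
opening: 0.301
finger_force: 0.0
```

Emit:
step_arm(increments=[[[-10,-34,0],[0,0,0]],[[-10,-34,0],[0,0,0]],[[-10,-34,0],[0,0,0]],[[-10,-34,0],[0,0,0]],[[-10,-34,0],[0,0,0]],[[-10,-34,0],[0,0,0]],[[-10,-34,0],[0,0,0]],[[-10,-34,0],[0,0,0]]], fingers=1)

```text
time: 10.2
eef_pos: [0.5075, -0.0678, 0.2199]
tcp_rot: [0.94, 0.341, 0.0, 0.0]
contact_force: [0.0, 0.5, 1.2]
opening: 0.999
finger_force: 0.0
```

Emit:
step_arm(increments=[[[-10,-34,0],[0,0,0]],[[-10,-34,0],[0,0,0]],[[-10,-34,0],[0,0,0]],[[-10,-34,0],[0,0,0]],[[-10,-34,0],[0,0,0]],[[-10,-34,0],[0,0,0]],[[0,0,0],[0,0,0]],[[0,0,0],[0,0,0]]])

```text
time: 10.87
eef_pos: [0.4477, -0.2719, 0.2197]
tcp_rot: [0.941, 0.339, 0.0, -0.0]
contact_force: [-0.1, 0.6, -0.8]
opening: 0.999
finger_force: 0.0
```

```bash
python3 - <<'E'
from tiles import *
T=cams.read_camera('top');S=cams.read_camera('side')
print(readout.get_state()['eef_pos'],readout.get_state()['opening'])
cs=[(.589,.205,.06,.052),(.589,.2055,.016,.04)]
ad=[(.446,-.274,.075,.03),(.446,-.274,0,.04)]
cv2.imwrite('pics/a3.png',np.hstack([tile('top',T,cs,(173,184),66,100,4,1.5),tile('side',S,cs,(249,162),66,100,4,1.5),tile('side',S,ad,(219,300),66,100,4,.9)]))
E
```

```text
[ 0.44836216 -0.2698615   0.21941904] 1.0019059107973962
```

View pics/a3.png

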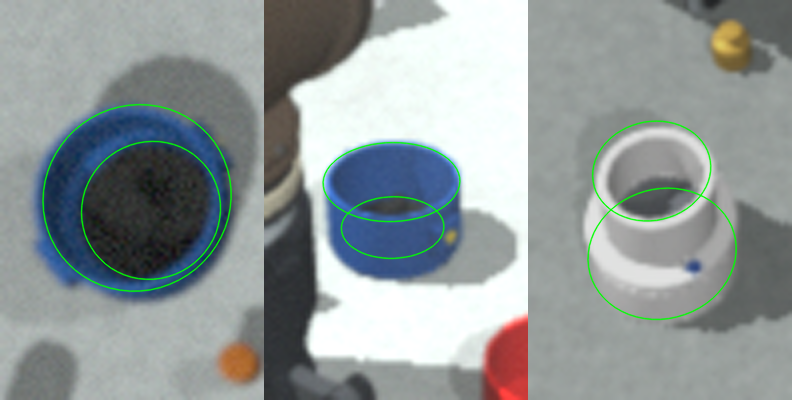

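The bucket and cushion fit (cushion flat, x within about 2 mm). The adapter collar sits slightly lower in the side tile than my circle, so I put it at (0.447,-0.276). I'll descend with the fingers open.

Emit:
step_arm(increments=[[[0,-5,-30],[0,0,0]],[[0,0,-35],[0,0,0]],[[0,0,-35],[0,0,0]],[[0,0,-30],[0,0,0]],[[0,0,-25],[0,0,0]],[[0,0,-15],[0,0,0]],[[0,0,0],[0,0,0]],[[0,0,0],[0,0,0]]])

```text
time: 11.63
eef_pos: [0.4485, -0.2738, 0.0489]
tcp_rot: [0.94, 0.342, -0.0, -0.001]
contact_force: [0.3, 0.4, 0.3]
opening: 1.0
finger_force: 0.0
```

Emit:
step_arm(increments=[[[0,0,-10],[0,0,0]],[[0,0,0],[0,0,0]],[[0,0,0],[0,0,0]]])

```text
time: 11.88
eef_pos: [0.4489, -0.2755, 0.0401]
tcp_rot: [0.94, 0.341, 0.0, 0.0]
contact_force: [0.3, -0.7, 0.4]
opening: 1.0
finger_force: 0.0
```

Emit:
step_arm(increments=[[[0,0,0],[0,0,0]],[[0,0,0],[0,0,0]],[[0,0,0],[0,0,0]],[[0,0,0],[0,0,0]],[[0,0,0],[0,0,0]],[[0,0,0],[0,0,0]]], fingers=-1, grip_force=50)

```text
time: 12.38
eef_pos: [0.449, -0.276, 0.0407]
tcp_rot: [0.94, 0.341, 0.0, 0.001]
contact_force: [-1.1, 1.6, 6.3]
opening: 0.698
finger_force: 54.2
```

Emit:
step_arm(increments=[[[0,0,15],[0,0,0]],[[0,0,25],[0,0,0]],[[0,0,25],[0,0,0]],[[0,0,25],[0,0,0]],[[0,0,25],[0,0,0]],[[0,0,25],[0,0,0]],[[0,0,0],[0,0,0]],[[0,0,0],[0,0,0]]])

```text
time: 13.05
eef_pos: [0.4489, -0.276, 0.1803]
tcp_rot: [0.94, 0.341, 0.001, 0.001]
contact_force: [0.5, 0.5, -1.9]
opening: 0.695
finger_force: 54.7
```

Emit:
step_arm(increments=[[[10,34,0],[0,0,0]],[[10,34,0],[0,0,0]],[[10,34,0],[0,0,0]],[[10,34,0],[0,0,0]],[[10,34,0],[0,0,0]],[[10,34,0],[0,0,0]],[[10,34,0],[0,0,0]],[[10,34,0],[0,0,0]]])

```text
time: 13.72
eef_pos: [0.5269, -0.0015, 0.1762]
tcp_rot: [0.94, 0.341, -0.002, -0.001]
contact_force: [0.8, -0.1, -2.1]
opening: 0.699
finger_force: 54.7
```

Emit:
step_arm(increments=[[[10,34,0],[0,0,0]],[[10,34,0],[0,0,0]],[[10,34,0],[0,0,0]],[[10,34,0],[0,0,0]],[[10,34,0],[0,0,0]],[[10,34,0],[0,0,0]],[[0,5,0],[0,0,0]],[[0,0,0],[0,0,0]]])

```text
time: 14.38
eef_pos: [0.5868, 0.2072, 0.1759]
tcp_rot: [0.94, 0.342, -0.003, -0.0]
contact_force: [-1.3, -0.1, -1.5]
opening: 0.693
finger_force: 54.7
```

Emit:
step_arm(increments=[[[0,0,-15],[0,0,0]],[[0,0,-15],[0,0,0]],[[0,0,-15],[0,0,0]],[[0,0,-15],[0,0,0]],[[0,0,0],[0,0,0]],[[0,0,0],[0,0,0]],[[0,0,0],[0,0,0]]])

```text
time: 14.97
eef_pos: [0.5884, 0.2046, 0.1194]
tcp_rot: [0.94, 0.34, -0.0, 0.0]
contact_force: [-0.5, 0.2, -0.9]
opening: 0.701
finger_force: 54.7
```

```bash
python3 - <<'E'
from tiles import *
T=cams.read_camera('top');S=cams.read_camera('side')
E=[]
for i in range(5): E.append(readout.get_state()['eef_pos']); cams.read_camera('side')
e=np.mean(E,0);print(e)
cs=[(.589,.205,.06,.052),(e[0],e[1],e[2]-.04,.04),(e[0],e[1],e[2]-.002,.04)]
cv2.imwrite('pics/a4.png',np.hstack([tile('top',T,cs,(173,184),80,80,5),tile('side',S,cs,(249,150),80,80,5)]))
E
```

```text
[0.58903726 0.20540412 0.12054887]
```

View pics/a4.png

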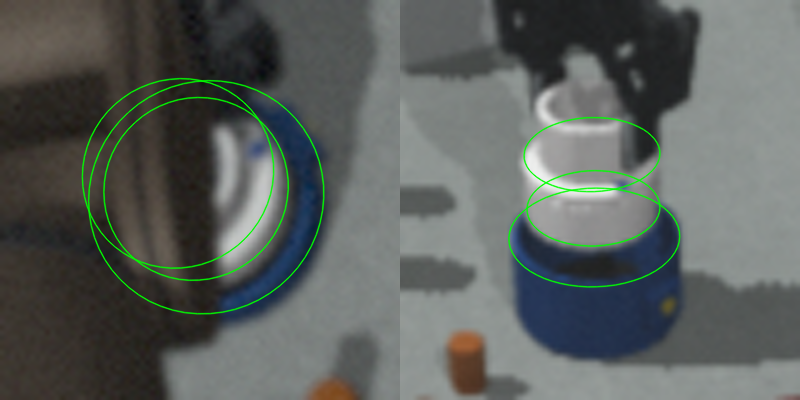

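The held adapter follows its circles (side shoulder at 522–662) and is centred over the bucket. Descending.

Emit:
step_arm(increments=[[[0,0,-12],[0,0,0]],[[0,0,-12],[0,0,0]],[[0,0,-12],[0,0,0]],[[0,0,-12],[0,0,0]],[[0,0,-6],[0,0,0]],[[0,0,-4],[0,0,0]],[[0,0,0],[0,0,0]],[[0,0,0],[0,0,0]]])

```text
time: 15.98
eef_pos: [0.588, 0.2054, 0.0609]
tcp_rot: [0.94, 0.341, -0.001, -0.0]
contact_force: [0.2, -0.2, -1.1]
opening: 0.697
finger_force: 54.7
```

Emit:
step_arm(increments=[[[0,0,-3],[0,0,0]],[[0,0,-1],[0,0,0]],[[0,0,0],[0,0,0]]])

```text
time: 16.23
eef_pos: [0.5881, 0.2054, 0.0572]
tcp_rot: [0.94, 0.341, -0.0, 0.0]
contact_force: [-0.8, -0.5, -1.6]
opening: 0.696
finger_force: 54.7
```

Emit:
step_arm(increments=[[[0,0,-1],[0,0,0]],[[0,0,0],[0,0,0]]])

```text
time: 16.4
eef_pos: [0.5885, 0.2055, 0.0568]
tcp_rot: [0.94, 0.341, 0.0, 0.0]
contact_force: [-0.9, -0.1, -0.4]
opening: 0.701
finger_force: 54.8
```

Emit:
step_arm(increments=[[[0,0,0],[0,0,0]],[[0,0,0],[0,0,0]],[[0,0,0],[0,0,0]],[[0,0,0],[0,0,0]]], fingers=0.8)

```text
time: 16.73
eef_pos: [0.5887, 0.2056, 0.0568]
tcp_rot: [0.94, 0.341, 0.0, 0.0]
contact_force: [-0.8, 0.1, -0.8]
opening: 0.901
finger_force: 0.0
```

Emit:
step_arm(increments=[[[0,0,15],[0,0,0]],[[0,0,30],[0,0,0]],[[0,0,40],[0,0,0]],[[0,0,40],[0,0,0]],[[0,0,10],[0,0,0]],[[-10,5,0],[0,0,0]],[[-18,9,0],[0,0,0]],[[-22,11,0],[0,0,0]]])

```text
time: 17.4
eef_pos: [0.5369, 0.2303, 0.1894]
tcp_rot: [0.94, 0.34, -0.001, -0.0]
contact_force: [-0.2, 0.8, -0.7]
opening: 0.9
finger_force: 0.0
```

Emit:
step_arm(increments=[[[-22,12,0],[0,0,0]],[[-22,12,0],[0,0,0]],[[-22,12,0],[0,0,0]],[[-22,11,0],[0,0,0]],[[0,0,0],[0,0,0]],[[0,0,0],[0,0,0]]], fingers=0.4)

```text
time: 17.9
eef_pos: [0.4479, 0.2778, 0.1891]
tcp_rot: [0.94, 0.342, -0.002, 0.0]
contact_force: [0.5, -0.1, 0.3]
opening: 0.703
finger_force: 0.0
```

Bottle fused from both views: (0.450,0.279). Descending over it.

Emit:
step_arm(increments=[[[2,1,-25],[0,0,0]],[[0,0,-30],[0,0,0]],[[0,0,-30],[0,0,0]],[[0,0,-25],[0,0,0]],[[0,0,-20],[0,0,0]],[[0,0,-13],[0,0,0]],[[0,0,0],[0,0,0]],[[0,0,0],[0,0,0]]])

```text
time: 18.57
eef_pos: [0.4517, 0.2777, 0.0468]
tcp_rot: [0.94, 0.341, -0.002, 0.0]
contact_force: [1.6, -0.4, -0.2]
opening: 0.698
finger_force: 0.0
```

```bash
python3 - <<'E'
from tiles import *
S=cams.read_camera('side')
E=[]
for i in range(5): E.append(readout.get_state()['eef_pos']); cams.read_camera('side')
e=np.mean(E,0);print(e)
ad=[(.589,.2055,.091,.03),(.589,.205,.06,.052)]
cs=[(e[0],e[1],e[2]+.005,.03),(e[0],e[1],.068,.019)]
cv2.imwrite('pics/a5.png',np.hstack([tile('side',S,cs,(205,145),80,80,5),tile('side',S,ad,(249,155),80,80,5)]))
E
```

```text
[0.45330687 0.27861888 0.04923919]
```

View pics/a5.png

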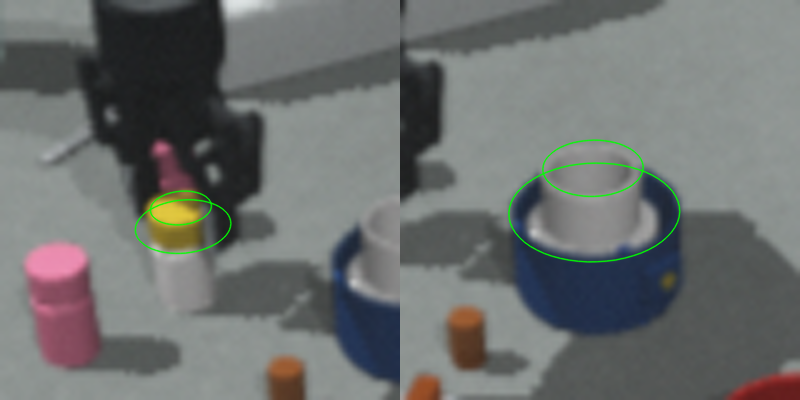

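The adapter is seated level: its collar is at (541–640,147–200), within 0.6 px of prediction. The bottle cap is about 0.9 px left of the TCP, so I'll shift (-3,-2) mm and go down 11 mm.

Emit:
step_arm(increments=[[[-3,-2,-4],[0,0,0]],[[0,0,-4],[0,0,0]],[[0,0,-3],[0,0,0]],[[0,0,0],[0,0,0]],[[0,0,0],[0,0,0]]])

```text
time: 19.28
eef_pos: [0.449, 0.2764, 0.0369]
tcp_rot: [0.94, 0.341, -0.0, -0.0]
contact_force: [-0.6, 0.8, 0.4]
opening: 0.7
finger_force: 0.0
```

Emit:
step_arm(increments=[[[0,0,0],[0,0,0]],[[0,0,0],[0,0,0]],[[0,0,0],[0,0,0]],[[0,0,0],[0,0,0]],[[0,0,0],[0,0,0]],[[0,0,0],[0,0,0]]], fingers=-1, grip_force=40)

```text
time: 19.78
eef_pos: [0.4495, 0.2767, 0.0376]
tcp_rot: [0.94, 0.341, 0.0, -0.0]
contact_force: [-0.8, 1.4, 1.9]
opening: 0.434
finger_force: 39.9
```

Emit:
step_arm(increments=[[[0,0,10],[0,0,0]],[[0,0,20],[0,0,0]],[[0,0,25],[0,0,0]],[[0,0,30],[0,0,0]],[[0,0,30],[0,0,0]],[[0,0,5],[0,0,0]],[[0,0,0],[0,0,0]],[[0,0,0],[0,0,0]]])

```text
time: 20.45
eef_pos: [0.4489, 0.2762, 0.1568]
tcp_rot: [0.94, 0.341, -0.0, 0.0]
contact_force: [0.0, 0.3, -1.9]
opening: 0.436
finger_force: 40.1
```

Emit:
step_arm(increments=[[[13,-7,0],[0,0,0]],[[20,-10,0],[0,0,0]],[[24,-12,0],[0,0,0]],[[24,-12,0],[0,0,0]],[[24,-12,0],[0,0,0]],[[20,-11,0],[0,0,0]],[[14,-8,0],[0,0,0]],[[0,0,0],[0,0,0]]])

```text
time: 21.12
eef_pos: [0.5903, 0.2017, 0.1546]
tcp_rot: [0.941, 0.34, -0.001, 0.0]
contact_force: [-0.2, -0.7, -0.5]
opening: 0.429
finger_force: 40.2
```

Emit:
step_arm(increments=[[[0,0,0],[0,0,0]],[[0,0,0],[0,0,0]],[[0,0,0],[0,0,0]]])

```text
time: 21.37
eef_pos: [0.5871, 0.2048, 0.1561]
tcp_rot: [0.94, 0.341, -0.001, -0.0]
contact_force: [0.4, -0.6, -1.5]
opening: 0.433
finger_force: 40.2
```

```bash
python3 - <<'E'
from h import *
E=[]
for i in range(8): E.append(readout.get_state()['eef_pos']); S=cams.read_camera('side')
print(np.mean(E,0)); cv2.imwrite('/tmp/s.png',S[:,:,::-1])
a=S[100:200,200:300].astype(int); m=(a[...,0]-a[...,2]>60)&(a[...,1]-a[...,2]>40)
ys,xs=np.nonzero(m); print('cap cols',xs.min()+200,xs.max()+200,'rows',ys.min()+100,ys.max()+100)
b=np.mean(E,0); print('expected cap edges', px('side',circ(b[0],b[1],b[2]+.030,.019)).min(0),px('side',circ(b[0],b[1],b[2]+.010,.019)).max(0))
E
```

```text
[0.58768889 0.20496021 0.15712109]
cap cols 221 249 rows 117 178
expected cap edges [239.07787496 116.26834542] [252.61695138 129.29226181]
```

Emit:
step_arm(increments=[[[0,0,-12],[0,0,0]],[[0,0,-12],[0,0,0]],[[0,0,-12],[0,0,0]],[[0,0,-12],[0,0,0]],[[0,0,-8],[0,0,0]],[[0,0,-5],[0,0,0]],[[0,0,0],[0,0,0]],[[0,0,0],[0,0,0]]])

```text
time: 22.43
eef_pos: [0.5884, 0.2045, 0.096]
tcp_rot: [0.94, 0.341, -0.0, -0.0]
contact_force: [0.1, -0.2, -0.8]
opening: 0.434
finger_force: 40.2
```

Emit:
step_arm(increments=[[[0,0,-3],[0,0,0]],[[0,0,0],[0,0,0]],[[0,0,0],[0,0,0]]])

```text
time: 22.68
eef_pos: [0.5887, 0.2046, 0.0939]
tcp_rot: [0.94, 0.341, 0.0, 0.0]
contact_force: [-0.0, -0.2, -1.5]
opening: 0.433
finger_force: 40.2
```

Emit:
step_arm(increments=[[[0,0,-2],[0,0,0]],[[0,0,0],[0,0,0]],[[0,0,0],[0,0,0]]])

```text
time: 22.93
eef_pos: [0.5886, 0.2046, 0.0917]
tcp_rot: [0.94, 0.341, 0.0, 0.0]
contact_force: [0.7, -0.5, -0.3]
opening: 0.434
finger_force: 40.1
```

Emit:
step_arm(increments=[[[0,0,0],[0,0,0]],[[0,0,0],[0,0,0]],[[0,0,0],[0,0,0]],[[0,0,0],[0,0,0]]], fingers=0.2)

```text
time: 23.27
eef_pos: [0.5885, 0.2046, 0.0915]
tcp_rot: [0.94, 0.341, 0.0, 0.0]
contact_force: [0.6, -0.1, 0.3]
opening: 0.601
finger_force: 0.0
```

Emit:
step_arm(increments=[[[0,0,10],[0,0,0]],[[0,0,25],[0,0,0]],[[0,0,35],[0,0,0]],[[0,0,40],[0,0,0]],[[0,0,20],[0,0,0]],[[0,0,0],[0,0,0]],[[0,0,0],[0,0,0]]])

```text
time: 23.85
eef_pos: [0.5894, 0.2047, 0.2244]
tcp_rot: [0.94, 0.341, 0.002, 0.0]
contact_force: [-0.6, -0.2, -2.2]
opening: 0.599
finger_force: 0.0
```

```bash
python3 - <<'E'
from h import *
T=cv2.imread('pics/top0.png')[:,:,::-1].astype(int);S=cv2.imread('pics/side0.png')[:,:,::-1].astype(int)
from scipy.optimize import least_squares
obs={}
for n,a,(u0,v0,u1,v1) in(('top',T,(250,225,295,260)),('side',S,(198,185,225,215))):
    c=a[v0:v1,u0:u1]; m=(c[...,0]-c[...,2]>50).astype(np.uint8)
    h=cv2.convexHull(np.argwhere(m)[:,::-1].astype(np.float32)); M=np.argwhere(m)[:,::-1].mean(0)+[u0,v0]; obs[n]=M; print(n,M,m.sum())
def box(x,y,a):
    e=np.array([np.cos(a),np.sin(a)]);f=np.array([-e[1],e[0]])
    return [np.r_[np.array([x,y])+s*.03*e+t*.007*f,z] for s in(-1,1) for t in(-1,1) for z in(.082,.106)]
def cen(n,x,y,a):
    h=cv2.convexHull(px(n,box(x,y,a)).astype(np.float32)); m=cv2.moments(h); return np.array([m['m10'],m['m01']])/m['m00']
for ns in(['top'],['side'],['top','side']):
    r=least_squares(lambda p:np.concatenate([cen(n,*p,np.radians(63))-obs[n] for n in ns]),[.456,-.009],diff_step=1e-3);print(ns,r.x,r.fun)
E
```

```text
top [272.02247191 240.96629213] 178
side [210.36774194 199.74193548] 155
['top'] [ 0.45812276 -0.00874702] [-3.76046916e-06 -5.51165843e-06]
['side'] [ 0.46006692 -0.01020965] [-2.14013440e-06 -2.19759767e-06]
['top', 'side'] [ 0.45890893 -0.00908522] [ 0.15785641 -0.38422819 -0.49895355 -0.23295153]
```

Emit:
step_arm(increments=[[[-16,-26,0],[0,0,0.05]],[[-16,-26,0],[0,0,0.05]],[[-16,-26,0],[0,0,0.05]],[[-16,-26,0],[0,0,0.05]],[[-16,-26,0],[0,0,0.05]],[[-16,-26,0],[0,0,0.05]],[[-16,-26,0],[0,0,0.05]],[[-16,-26,0],[0,0,0.05]]], fingers=0.0)

```text
time: 24.52
eef_pos: [0.4582, -0.0042, 0.2192]
tcp_rot: [0.853, 0.522, -0.001, -0.001]
contact_force: [0.6, -0.0, 1.1]
opening: 0.495
finger_force: 0.0
```

Emit:
step_arm(increments=[[[0,0,-15],[0,0,0]],[[0,0,-20],[0,0,0]],[[0,0,-20],[0,0,0]],[[0,0,0],[0,0,0]],[[0,0,0],[0,0,0]]])

```text
time: 24.93
eef_pos: [0.4585, -0.0031, 0.164]
tcp_rot: [0.854, 0.521, -0.002, -0.002]
contact_force: [-0.3, -0.3, 0.9]
opening: 0.498
finger_force: 0.0
```

Emit:
step_arm(increments=[[[0,-6,-20],[0,0,0]],[[0,0,-20],[0,0,0]],[[0,0,-18],[0,0,0]],[[0,0,-10],[0,0,0]],[[0,0,0],[0,0,0]],[[0,0,0],[0,0,0]],[[0,0,0],[0,0,0]]])

```text
time: 25.52
eef_pos: [0.4615, -0.0096, 0.0998]
tcp_rot: [0.854, 0.521, 0.001, 0.001]
contact_force: [0.5, -0.2, 0.3]
opening: 0.499
finger_force: 0.0
```

Emit:
step_arm(increments=[[[0,0,0],[0,0,0]]])

```text
time: 25.6
eef_pos: [0.4615, -0.0097, 0.0999]
tcp_rot: [0.854, 0.521, 0.001, 0.001]
contact_force: [0.0, 0.5, -0.5]
opening: 0.499
finger_force: 0.0
```

Emit:
step_arm(increments=[[[-2,0,-6],[0,0,0]],[[0,0,-5],[0,0,0]],[[0,0,-2],[0,0,0]],[[0,0,0],[0,0,0]],[[0,0,0],[0,0,0]]])

```text
time: 26.02
eef_pos: [0.4581, -0.0094, 0.085]
tcp_rot: [0.854, 0.521, -0.0, -0.0]
contact_force: [1.0, -0.6, -0.2]
opening: 0.5
finger_force: 0.0
```

Emit:
step_arm(increments=[[[0,0,0],[0,0,0]],[[0,0,0],[0,0,0]],[[0,0,0],[0,0,0]],[[0,0,0],[0,0,0]],[[0,0,0],[0,0,0]],[[0,0,0],[0,0,0]]], fingers=-1, grip_force=60)

```text
time: 26.52
eef_pos: [0.4587, -0.0096, 0.0856]
tcp_rot: [0.854, 0.521, 0.0, 0.0]
contact_force: [-0.5, -0.1, 0.8]
opening: 0.148
finger_force: 61.2
```

Emit:
step_arm(increments=[[[0,0,10],[0,0,0]],[[0,0,25],[0,0,0]],[[0,0,35],[0,0,0]],[[0,0,40],[0,0,0]],[[0,0,30],[0,0,0]],[[0,0,10],[0,0,0]],[[0,0,0],[0,0,0]],[[0,0,0],[0,0,0]]])

```text
time: 27.18
eef_pos: [0.4578, -0.0093, 0.2346]
tcp_rot: [0.854, 0.521, -0.0, -0.0]
contact_force: [0.0, -0.4, -2.1]
opening: 0.152
finger_force: 61.0
```

Emit:
step_arm(increments=[[[10,16,0],[0,0,0]],[[16,26,0],[0,0,0]],[[18,30,0],[0,0,0]],[[18,30,0],[0,0,0]],[[18,30,0],[0,0,0]],[[18,30,0],[0,0,0]],[[16,26,0],[0,0,0]],[[10,16,0],[0,0,0]]])

```text
time: 27.85
eef_pos: [0.5815, 0.1969, 0.2307]
tcp_rot: [0.853, 0.522, -0.003, -0.002]
contact_force: [-0.3, -0.8, -2.0]
opening: 0.148
finger_force: 60.9
```

Emit:
step_arm(increments=[[[6,10,0],[0,0,0]],[[0,0,0],[0,0,0]],[[0,0,0],[0,0,0]],[[0,0,0],[0,0,0]]])

```text
time: 28.18
eef_pos: [0.5874, 0.2035, 0.2338]
tcp_rot: [0.854, 0.521, -0.002, -0.0]
contact_force: [-0.4, 0.4, -1.5]
opening: 0.144
finger_force: 61.0
```

Emit:
step_arm(increments=[[[0,0,-10],[0,0,0]],[[0,0,-10],[0,0,0]],[[0,0,-12],[0,0,0]],[[0,0,-12],[0,0,0]],[[0,0,-12],[0,0,0]],[[0,0,-4],[0,0,0]],[[0,0,0],[0,0,0]],[[0,0,0],[0,0,0]]])

```text
time: 28.85
eef_pos: [0.5883, 0.2045, 0.1749]
tcp_rot: [0.854, 0.521, -0.0, -0.0]
contact_force: [-1.6, 0.9, -1.7]
opening: 0.151
finger_force: 60.9
```

```bash
python3 - <<'E'
from tiles import *
E=[]
for i in range(6): E.append(readout.get_state()['eef_pos']); S=cams.read_camera('side')
T=cams.read_camera('top')
e=np.mean(E,0);print(e); z=e[2]-.0855
cs=[(.589,.205,.06,.052),(.589,.205,0,.052),(e[0],e[1],z,.061),(e[0],e[1],z+.012,.061)]
cv2.imwrite('pics/a6.png',np.hstack([tile('top',T,cs,(173,180),80,100,5),tile('side',S,cs,(249,145),80,100,5)]))
E
```

```text
[0.58882407 0.20464754 0.17601332]
```

View pics/a6.png

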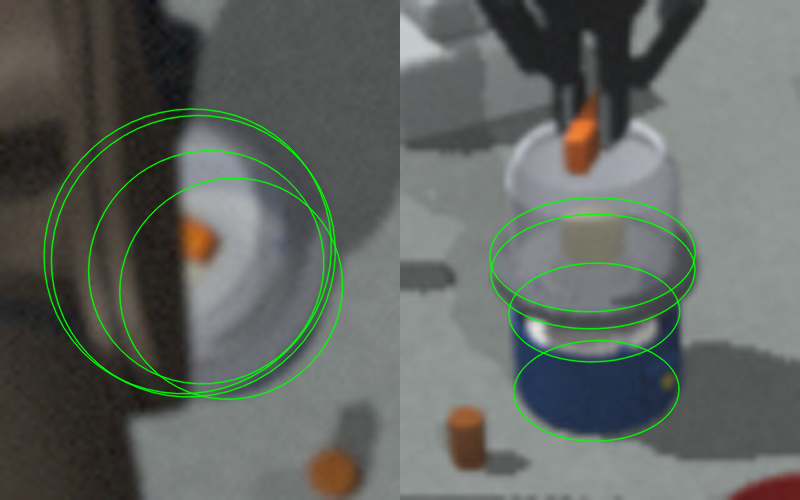

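The lid's flange (490–697, bottom about 326) fits its circles. The bucket wall (513–683) is 1–2 mm in +x from centre, within the 6 mm skirt clearance. I'll nudge (+1,+1) and lower.

Emit:
step_arm(increments=[[[1,1,-8],[0,0,0]],[[0,0,-8],[0,0,0]],[[0,0,-8],[0,0,0]],[[0,0,-5],[0,0,0]],[[0,0,-3],[0,0,0]],[[0,0,0],[0,0,0]],[[0,0,0],[0,0,0]],[[0,0,0],[0,0,0]]])

```text
time: 29.87
eef_pos: [0.5897, 0.2056, 0.1437]
tcp_rot: [0.854, 0.521, 0.0, 0.0]
contact_force: [0.9, 0.1, 0.3]
opening: 0.152
finger_force: 61.0
```

Emit:
step_arm(increments=[[[0,0,-3],[0,0,0]],[[0,0,0],[0,0,0]],[[0,0,0],[0,0,0]]])

```text
time: 30.12
eef_pos: [0.5894, 0.2055, 0.1404]
tcp_rot: [0.854, 0.521, 0.0, 0.0]
contact_force: [-0.3, -0.8, -0.8]
opening: 0.146
finger_force: 61.0
```

Emit:
step_arm(increments=[[[0,0,-2],[0,0,0]],[[0,0,0],[0,0,0]],[[0,0,0],[0,0,0]]])

```text
time: 30.37
eef_pos: [0.5893, 0.2055, 0.1382]
tcp_rot: [0.854, 0.521, -0.0, -0.0]
contact_force: [0.2, -0.3, -0.8]
opening: 0.148
finger_force: 61.0
```

Emit:
step_arm(increments=[[[0,0,-1],[0,0,0]],[[0,0,0],[0,0,0]],[[0,0,0],[0,0,0]]])

```text
time: 30.62
eef_pos: [0.5896, 0.2055, 0.1377]
tcp_rot: [0.854, 0.521, 0.0, 0.0]
contact_force: [-0.8, -0.1, 0.5]
opening: 0.148
finger_force: 61.1
```

Contact is starting and z is at the expected seat height. I'll release, lift and back off.

Emit:
step_arm(increments=[[[0,0,0],[0,0,0]],[[0,0,0],[0,0,0]],[[0,0,0],[0,0,0]],[[0,0,0],[0,0,0]]], fingers=0.0)

```text
time: 30.95
eef_pos: [0.5895, 0.2056, 0.1376]
tcp_rot: [0.854, 0.521, 0.0, 0.0]
contact_force: [-0.2, -1.1, -0.1]
opening: 0.499
finger_force: 0.0
```

Emit:
step_arm(increments=[[[0,0,10],[0,0,0]],[[0,0,25],[0,0,0]],[[0,0,35],[0,0,0]],[[0,0,35],[0,0,0]],[[-10,-30,0],[0,0,0]],[[-10,-35,0],[0,0,0]],[[-10,-35,0],[0,0,0]],[[-10,-35,0],[0,0,0]]])

```text
time: 31.62
eef_pos: [0.549, 0.0695, 0.2437]
tcp_rot: [0.853, 0.521, 0.001, 0.001]
contact_force: [0.7, -0.1, -0.4]
opening: 0.5
finger_force: 0.0
```

Emit:
step_arm(increments=[[[-10,-35,0],[0,0,0]],[[-10,-35,0],[0,0,0]],[[-10,-35,0],[0,0,0]],[[-10,-35,0],[0,0,0]],[[-10,-35,0],[0,0,0]],[[-10,-35,0],[0,0,0]],[[0,0,0],[0,0,0]],[[0,0,0],[0,0,0]]])

```text
time: 32.28
eef_pos: [0.4891, -0.141, 0.2433]
tcp_rot: [0.855, 0.519, 0.0, 0.0]
contact_force: [-0.4, 0.7, 0.4]
opening: 0.501
finger_force: 0.0
```

```bash
python3 - <<'E'
from tiles import *
S=cams.read_camera('side');T=cams.read_camera('top')
cs=[(.589,.205,.052,.061),(.589,.205,.064,.061),(.589,.205,.134,.048)]
cv2.imwrite('pics/a7.png',np.hstack([tile('top',T,cs,(173,180),80,100,5),tile('side',S,cs,(249,145),80,100,5)]))
print(readout.get_state()['eef_pos'])
E
```

```text
[ 0.48957141 -0.13905176  0.24292149]
```

All 14 views are used, so the last check is numeric: fit the lid's handle in both cameras, with z free.

```bash
python3 - <<'E'
from h import *
from scipy.optimize import least_squares
def box(x,y,a,z0):
    e=np.array([np.cos(a),np.sin(a)]);f=np.array([-e[1],e[0]])
    return [np.r_[np.array([x,y])+s*.03*e+t*.007*f,z0+z] for s in(-1,1) for t in(-1,1) for z in(.082,.106)]
def hull(n,p): return cv2.convexHull(px(n,box(*p)).astype(np.float32))
def mom(h): m=cv2.moments(h);return np.array([m['m10'],m['m01']])/m['m00']
p0=(.589,.2055,np.radians(63),.052); obs={}
for n in('top','side'):
    a=cams.read_camera(n).astype(int); m=((a[...,0]-a[...,2]>50)).astype(np.uint8)
    k,l,s,c=cv2.connectedComponentsWithStats(m); t=mom(hull(n,p0)); i=1+np.linalg.norm(c[1:]-t,axis=1).argmin()
    obs[n]=c[i]; pts=np.argwhere(l==i)[:,::-1].astype(np.float32)
    print(n,'seen',c[i].round(1),s[i][4],'expected',t.round(1),cv2.contourArea(hull(n,p0)),'angles',cv2.minAreaRect(pts)[2],cv2.minAreaRect(hull(n,p0))[2])
r=least_squares(lambda p:np.concatenate([mom(hull(n,(p[0],p[1],p0[2],p[2])))-obs[n] for n in obs]),[.589,.2055,.052],diff_step=1e-3);print(r.x,r.fun)
E
```

```text
top seen [164.7 175.6] 217 expected [165.1 175.5] 246.96986296551768 angles 26.56505012512207 26.451114654541016
side seen [247.4 131.6] 102 expected [246.5 132.2] 132.89744418801274 angles 26.56505012512207 30.027223587036133
[0.58967328 0.20612042 0.05299752] [ 0.0125267  -0.50302985 -0.70208792  0.16651211]
```

The lid measures at (0.590,0.206) with its underside at 53 mm (expected 52 mm), and the handle's top-view angle is unchanged, so it is level. Handing in.

```bash
python3 -c "
from plant import sign_off
print(sign_off())"
```

```text
the job is handed in; nothing more can be done
None
```

I packed the blue bucket in the order asked (cushion, adapter, yellow-capped bottle, lid) and handed the job in at about 32 s; the sign-off returned no verdict, but the last camera check put the lid seated and centred to within about 2 mm.

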